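# Shut the desk organiser for the night

### The arm

A 7-joint arm with a two-finger parallel gripper is mounted at the origin on the work surface. World frame = base frame: x ahead of the robot, y to its left, z up, the work surface at z = 0. Lengths are in m, angles in rad, forces in N, time in s.
With the tool pointing down it reaches from about 0.4 to 0.85 m from the base axis. Payload 4.5 kg.
Tool frame: the origin (TCP) lies midway between the tips of the shut fingers; the grasp point (between the pads) lies 19 mm behind it; z points along the fingers, y is the line along which they close (so a half turn about z gives the same grasp; the last joint's range is limited). The gripper opens to 88 mm and grips with 3 to 60 N. Pads are 18 mm wide; open, the fingers measure 123 mm over their backs; the gripper's body (75 mm by 187 mm) begins 45 mm behind the grasp point.
Start: joints at [1.348, 0.689, -0.195, 1.565, 0.157, 0.902, -0.215], TCP at [0.159, -0.605, 0.239] pointing down, gripper open.
Joint ranges: [-3.01, 3.01], [-0.46, 2.08], [-1.47, 1.51], [0.13, 2.56], [-1, 4.14], [0.04, 2.09], [-2.66, 2.66]. Speed limits (rad/s): [2.57, 2.57, 3.14, 3.14, 3.14, 3.14, 3.14].

### API

Orientations are given as a unit quaternion [x, y, z, w].
In Python, from plant import r gives the robot as it stands.
- The arm moves only by the tool move_arm, never from a script. Its argument "targets" is a list that holds one entry, the list of rows, each a list of 7 numbers: the opening, from 0 (shut) to 1 (fully open), then the shift along the tool's x, y, z in mm, then the turn, a rotation vector about the tool's x, y, z in degrees. In form: [[[claw, dx, dy, dz, ax, ay, az], ...]]. A call has 1 to 10 rows; each row is the pose to reach, as a shift and turn from the pose commanded when the call began, along the tool's axes at that moment; what a row does not reach only later rows make up. A row lasts 1/8 s, in which the tool goes at most 62.5 mm and 10.7 degrees, less where a joint would pass 70% of its speed; a pose out of reach is approached as far as the arm can. A call with a gripper value outside its range is refused whole. The fingers move at their own pace and stop on an object; "newtons" is the grip in N (left out, the last holds). Time passes only in rows, so rows that repeat a pose let the fingers close. It gives the time, the measured TCP pose, the force, the opening and the grip force at its end, in the units of the state.
- r.get_state(): the state, without advancing time (a new reading comes with each control period).
- r.snapshot(name): name is "scene" or "top" or "wrist"; returns the picture (480x640x3 uint8, red, green, blue); there is no depth.
- r.camera_info(name): a dict with "fx", "fy", "cx", "cy" (pixels), "R" (3x3) and "t" (3): a world point X has camera coordinates R X + t. Camera axes: x right, y down, z forward; pixel columns grow to the right and rows downward; lengths in m; the calibration is good to about 2 mm. A picture is of the moment at which its call begins: read the wrist's pose just before it. camera_info takes no time and is no camera call; for the wrist camera it gives the pose at the moment of the call.
- r.finish_job(): hands the job in; it is judged then, once.
The state is a dict: "clock": time; "q": joint angles; "qd": joint speeds; "joint_torque": joint torques, N m; "tool_pos": TCP position; "eef_rot": TCP orientation; "contact_force": force on the tool from outside, world axes, zero at the start; "moment": the same for the moment, N m; "opening": opening from 0.0 (shut) to 1.0 (fully open); "finger_force": force on a finger pad.
Only numpy, scipy, OpenCV 4.12 (cv2) and the standard library are available. Lean on these libraries where they do the work, as an engineer would, in place of code of your own. Each camera call takes 0.05 s, during which the arm holds its last target. There are 200 camera calls.

### The job

Close up the desk using only the fingertips: push both drawers of the black desktop cabinet fully shut, and push the lid of the steel receipt box down until it is closed. Push steadily without slamming, do not lift the box or shove it about, and leave the tape measure, stamp, pen jar and carton where they stand. Take the hand away when everything is shut.

Things in the scene. Friction and masses are not known exactly. Their poses are not given: they have to be found in the camera images.
- cabinet: Fixed black plastic desktop cabinet, 200 mm deep (x), 260 mm wide (y), 100 mm high, with two grey drawers side by side that open towards its -x (the robot, at yaw 0). Origin on the desk, midway across, 70 mm behind the plane of the front opening (body spans x -70 to +130 mm); z up. Its place and yaw (up to 0.25 rad) vary; it stands left or right of the middle.
- left_front (a point): Centre of the outer face of the left (+y) drawer's front panel, 50 mm above the desk. The panel is flat, without a handle (thin label only), 124 mm wide, 84 mm high (8 to 92 mm above the desk), 12 mm thick; shut, it lies against the cabinet's front, its outer face 82 mm in -x from the cabinet's origin. Axes as the cabinet's.
- right_front (a point): The same point on the right (-y) drawer's front panel, same sizes.
- drawer_left (a joint): How far the left drawer stands out, m: 0 shut, 0.12 fully out. It slides along the cabinet's x axis; friction about 1.5 N, no spring, stays where left, stops hard at 0. The drawer is about 0.5 kg.
- drawer_right (a joint): The same for the right drawer.
- receipt_box: Open-topped steel box standing loose on the desk, 150 mm deep (x), 200 mm wide (y), 80 mm high, walls 4 mm, about 0.8 kg plus lid, holding upright paper cards that cannot be felt. Origin at the centre of its underside, z up. Its place and yaw (up to 0.25 rad) vary; it stands on the other side of the middle from the cabinet.
- lid_hinge (a point): On the lid's outer (upper) face at the hinge, midway across. The hinge line runs along the box's y axis at its far (+x) rim, 75 mm in +x from the box's origin and 80.5 mm up, 5 mm under this point when shut. This point's x axis lies in the lid, pointing from free edge to hinge; z is the outward normal of the outer face.
- lid_edge (a point): Middle of the lid's free edge, on the outer face, 156 mm from the hinge. The lid is a plain steel plate 156 x 204 x 5 mm, 0.15 kg, without a handle; it leans up from the far rim with its outer face up and away from the robot. Axes as lid_hinge.
- receipt_lid (a joint): Opening angle of the lid, rad: 0 shut, 1.57 upright. The stiff hinge (about 0.2 N m friction) keeps the lid where it is left; it needs about 2 N near the free edge and must be pushed all the way down onto the rim.
- tape: Loose yellow tape measure, 30 x 60 x 55 mm, standing on the rear of the cabinet's top, on its left half. Origin at the centre of its underside. Leave alone.
- stamp: Loose black self-inking stamp, 45 x 60 x 75 mm, standing on the rear of the cabinet's top, right of the tape measure. Origin at the centre of its underside. Leave alone.
- pen_jar: Loose glass jar of pens, 73 mm diameter, 95 mm high, pens to about 152 mm, left of the work. Origin at the centre of its underside. Leave alone.
- carton: Loose open cardboard carton, 90 x 70 x 45 mm, right of the work. Origin at the centre of its underside. Leave alone.

How it is judged:
By the outcome, as a careful person would: the job done as asked, in the order asked, and still so for the second after the job is handed in, with the robot touching nothing.
It also fails if it takes over 51 s, if anything falls off the work surface, if the arm or the gripper's body presses on something with over 40 N, if the wrist force passes 120 N, or if a joint passes its speed limit or range.

## Working session

There is one attempt and no reset: what is moved stays moved. The work goes in short steps, Python scripts to look and compute and a tool call to move; the robot and the scene stay as the last step left them, time stands still between calls to the robot, and variables do not carry over. Pictures are saved under pics/ and viewed, at most 10 in all, crops included, and the job is handed in when it is done.

Besides the shell and the picture viewer there is one more tool, called after "Emit:" as name([rows], argument=value, ...), one row to a line, values as JSON. move_arm: Moves the arm, as the interface text tells. Its arguments: {"type":"object","properties":{"targets":{"type":"array","items":{"type":"array","items":{"type":"array","items":{"type":"number"}}}},"newtons":{"type":"number"}},"required":["targets"]}

```bash
mkdir -p pics; python3 - <<'E'
from plant import r
import cv2
for n in ("scene","top"):
    i=r.camera_info(n); print(n,i)
    cv2.imwrite(f"pics/{n}0.png",r.snapshot(n)[:,:,::-1])
s=r.get_state(); print(s)
E
```

```text
scene {'fx': 508.77269907595553, 'fy': 508.77269907595553, 'cx': 320.78980030054396, 'cy': 229.63969231716052, 'R': array([[-0.89072008,  0.45447432, -0.00841613],
       [ 0.39790973,  0.77064167, -0.49777431],
       [-0.21973982, -0.44672643, -0.86726577]]), 't': array([ 0.57895578, -0.21207535,  1.35224318])}
top {'fx': 437.1337382533522, 'fy': 437.1337382533522, 'cx': 313.27620324931365, 'cy': 239.89343171112642, 'R': array([[-0.02120612, -0.9997542 ,  0.00646841],
       [-0.9877315 ,  0.01994902, -0.1548823 ],
       [ 0.15471519, -0.0096735 , -0.98791175]]), 't': array([0.00624782, 0.63000837, 0.99474289])}
{'clock': 0.1, 'q': array([ 1.34781358,  0.68990005, -0.19451617,  1.56621952,  0.15731434,
        0.90248843, -0.21513389]), 'qd': array([ 1.26347454e-03, -1.79864145e-03, -9.82410836e-05, -1.63098132e-03,
       -1.18480796e-03,  4.75318436e-04,  1.53808441e-04]), 'joint_torque': array([-3.10972253e-03, -5.28502572e+01, -1.27126280e+00, -1.53837132e+01,
       -5.25449077e-02,  1.97490561e-03,  3.81089865e-05]), 'tool_pos': array([ 0.15854389, -0.60398365,  0.23799563]), 'eef_rot': array([ 9.91765886e-01,  1.28061581e-01, -1.67965974e-04, -7.94200949e-04]), 'contact_force': array([ 0.74582835,  0.13551464, -0.02701417]), 'moment': array([ 0.01274448, -0.03641746,  0.00894033]), 'finger_force': 0.0, 'opening': 0.9960115950681406}
```

View pics/scene0.png

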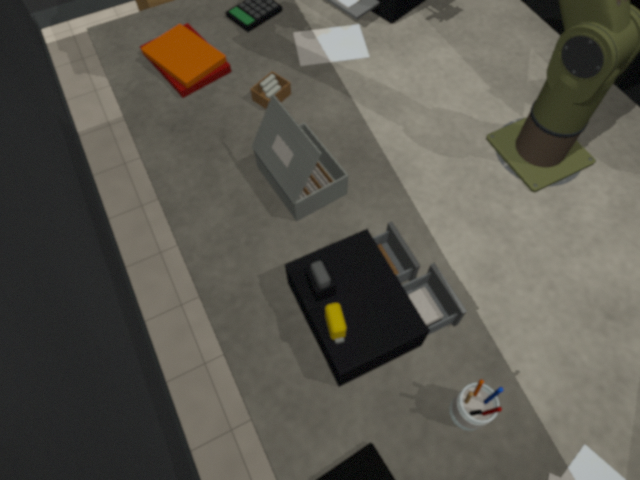

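View pics/top0.png

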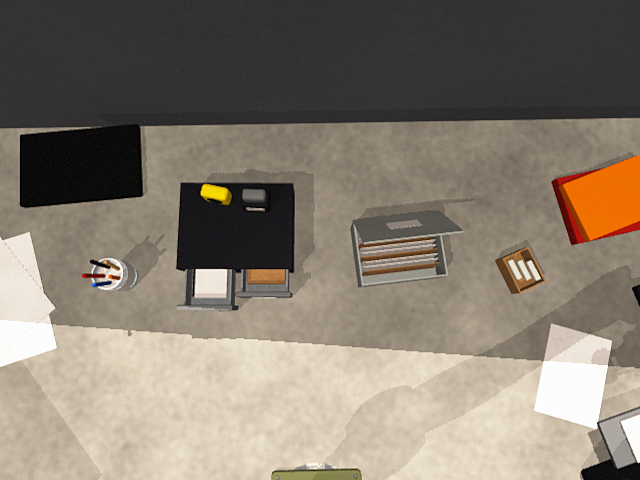

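The scene view shows the cabinet (about 355,305) with both drawers out and the box (300,170) with its lid up. In the top view the cabinet top's corners are near (180,183), (293,184), (294,269) and (177,269), and the box's near rim runs from (361,286) to (448,278). I'll enlarge both areas for exact corners.

```bash
python3 - <<'E'
import cv2,numpy as np
a=cv2.imread("pics/top0.png"); b=cv2.imread("pics/scene0.png")
R=lambda im,x,y,w,h,s:cv2.resize(im[y:y+h,x:x+w],None,fx=s,fy=s,interpolation=cv2.INTER_CUBIC)
# 400x300 -> left: cabinet (165..298,175..315), right: box(340..473)
cv2.imwrite("pics/z1.png",np.hstack([R(a,165,175,133,140,3),R(a,340,175,133,140,3)]))
cv2.imwrite("pics/z2.png",np.hstack([R(b,240,90,120,140,4)]+[cv2.resize(R(b,360,215,80,140,4)[:560],(320,560))]))
E
```

```text
(no output)
```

View pics/z1.png

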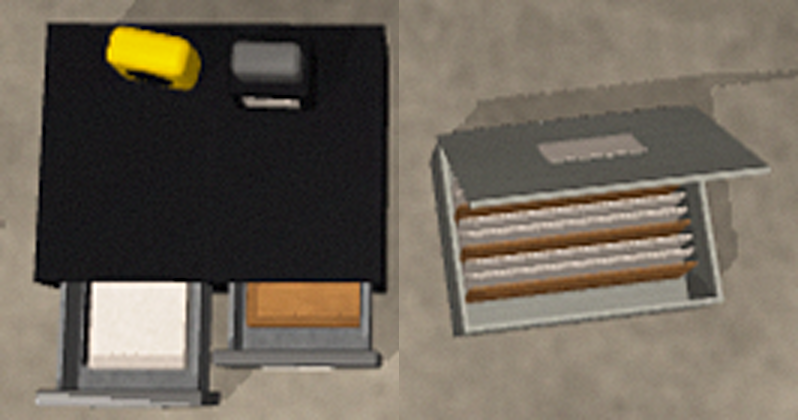

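View pics/z2.png

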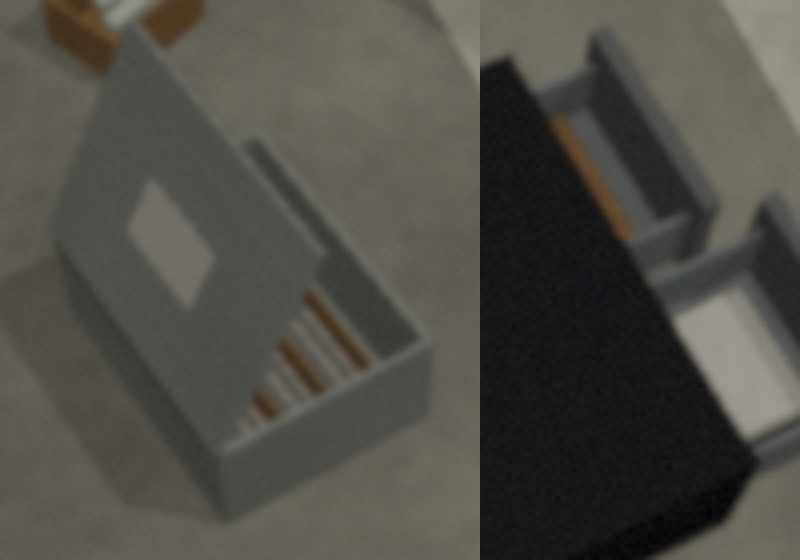

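The crops give the corners to sub-pixel level. In z1, the cabinet top runs (48,24), (385,26), (386,290), (36,283). The panel front edges are at row 404 (left) and 364 (right). The lid hinge runs (438,135) to (694,107), its free edge (473,206) to (769,168), and the near rim (457,333) to (721,300). z2 shows the same lid corners from the scene camera. Next I fit the poses.

```bash
cat > h.py <<'E'
from plant import r
import numpy as np
from scipy.optimize import least_squares
from scipy.spatial.transform import Rotation as Ro
C={n:r.camera_info(n) for n in("top","scene")}
def proj(n,X):
    c=C[n];p=(c["R"]@np.asarray(X).T).T+c["t"]
    return np.c_[c["fx"]*p[:,0]/p[:,2]+c["cx"],c["fy"]*p[:,1]/p[:,2]+c["cy"]]
def w(p,L):
    L=np.asarray(L,float);c,s=np.cos(p[2]),np.sin(p[2])
    return np.c_[p[0]+c*L[:,0]-s*L[:,1],p[1]+s*L[:,0]+c*L[:,1],L[:,2]]
def T(uv,s,o,x0=0): uv=np.array(uv,float)-[x0,0]; return (uv+.5)/s-.5+np.array(o)
E
python3 - <<'E'
from h import *
def lid(a,y,d): # d from hinge along lid, outer face
    return [.075-d*np.cos(a)+.005*np.sin(a),y,.0805+d*np.sin(a)+.005*np.cos(a)]
tb=T([(457,333),(721,300),(438,135),(694,107),(473,206),(769,168)],3,(340,175),399)
sb=T([(432,343),(255,137),(220,450),(52,240),(325,255),(140,25)],4,(240,90))
def mb(p):
    a=p[3];return w(p,[(-.075,.1,.08),(-.075,-.1,.08),lid(a,.102,0),lid(a,-.102,0),lid(a,.102,.156),lid(a,-.102,.156)])
f=lambda p:np.r_[proj("top",mb(p))-tb,proj("scene",mb(p))-sb].ravel()
s=least_squares(f,[.6,-.15,0,1.],loss="soft_l1");print("box",s.x);print(f(s.x).reshape(-1,2).round(1).tolist());print(mb(s.x).round(3).tolist())
tc=T([(48,24),(385,26),(386,290),(36,283),(37,404),(219,404),(215,364),(381,365)],3,(165,175))
sc=T([(603,25),(718,195)],4,(360,215),480)
def mc(p):
    l,q=-.082-p[3],-.082-p[4]
    return w(p,[(.13,.13,.1),(.13,-.13,.1),(-.07,-.13,.1),(-.07,.13,.1),(l,.1275,.092),(l,.0035,.092),(q,-.0035,.092),(q,-.1275,.092)])
g=lambda p:np.r_[proj("top",mc(p))-tc,proj("scene",mc(p)[[7,6]])-sc].ravel()
s=least_squares(g,[.6,.2,0,.05,.05],loss="soft_l1");print("cab",s.x);print(g(s.x).reshape(-1,2).round(1).tolist());print(mc(s.x).round(3).tolist())
# jar, carton approx from top at their heights
for n,u,v,z in(("jar",112,275,.095),("carton",520,268,.045)):
    print(n,least_squares(lambda p:(proj("top",[[p[0],p[1],z]])-[[u,v]]).ravel(),[.5,0]).x)
E
```

```text
box [ 0.6022056  -0.20393488  0.09680945  1.05591938]
[[1.4, -0.2], [-0.2, 0.5], [-1.9, -0.3], [-0.8, -0.9], [-2.3, -0.2], [-0.3, 0.7], [0.8, -0.8], [1.2, -2.6], [-1.0, 1.9], [-1.5, -3.8], [0.3, -0.7], [-1.5, -2.5]]
[[0.518, -0.112, 0.08], [0.537, -0.311, 0.08], [0.671, -0.095, 0.083], [0.691, -0.298, 0.083], [0.595, -0.102, 0.219], [0.615, -0.305, 0.219]]
cab [ 0.62822869  0.16966185 -0.02263236  0.07621105  0.04651493]
[[0.3, 0.4], [0.5, 0.1], [-0.6, -1.7], [0.0, 0.4], [-0.1, -0.1], [-5.0, 0.0], [-0.2, -0.1], [-0.1, -0.3], [-0.1, -2.5], [-0.1, -0.4]]
[[0.761, 0.297, 0.1], [0.755, 0.037, 0.1], [0.555, 0.041, 0.1], [0.561, 0.301, 0.1], [0.473, 0.301, 0.092], [0.47, 0.177, 0.092], [0.5, 0.169, 0.092], [0.497, 0.045, 0.092]]
jar [0.55212974 0.44741469]
carton [ 0.5529881  -0.49744338]
```

```bash
cat >> h.py <<'E'
def delta(pts,yaw,pitch=0):
    "rows in tool axes from the present pose to world points, tool down with x at yaw"
    s=r.get_state();R0=Ro.from_quat(s["eef_rot"])
    Rt=Ro.from_euler("z",yaw)*Ro.from_euler("y",pitch)*Ro.from_euler("x",np.pi)
    print("t",round(s["clock"],2),"pos",s["tool_pos"].round(4),"F",s["contact_force"].round(1))
    for p in pts: print(p,"->",(1000*R0.inv().apply(np.array(p)-s["tool_pos"])).round(1),(R0.inv()*Rt).as_rotvec(degrees=True).round(2))
E
python3 - <<'E'
from h import *
cab=[.6282,.1697,-.0226]
print(w(cab,[(-.158,.0655,.05),(-.082,.0655,.05),(-.1285,-.0655,.05),(-.082,-.0655,.05)]).round(4))
delta([(.3,-.45,.3),(.40,-.30,.30),(.41,-.1,.3),(.41,.10,.30),(.42,.239,.25),(.42,.239,.055)],-.0226)
E
```

```text
[[0.4717 0.2388 0.05  ]
 [0.5477 0.237  0.05  ]
 [0.4983 0.1071 0.05  ]
 [0.5447 0.1061 0.05  ]]
t 0.1 pos [ 0.1585 -0.604   0.238 ] F [ 0.7  0.1 -0. ]
(0.3, -0.45, 0.3) -> [ 175.9 -113.1  -61.8] [-0.09  0.02 16.01]
(0.4, -0.3, 0.3) -> [ 310.7 -232.8  -61.7] [-0.09  0.02 16.01]
(0.41, -0.1, 0.3) -> [ 371.2 -423.7  -61.4] [-0.09  0.02 16.01]
(0.41, 0.1, 0.3) -> [ 422.  -617.1  -61.1] [-0.09  0.02 16.01]
(0.42, 0.239, 0.25) -> [ 467.  -748.9  -10.9] [-0.09  0.02 16.01]
(0.42, 0.239, 0.055) -> [ 467.  -748.6  184.1] [-0.09  0.02 16.01]
```

Emit:
move_arm([
  [[0,44,-28,-30,0,0,4],[0,88,-56,-62,0,0,8],[0,132,-85,-62,0,0,12],[0,176,-113,-62,0,0,16],[0,220,-153,-62,0,0,16],[0,265,-193,-62,0,0,16],[0,311,-233,-62,0,0,16],[0,325,-280,-62,0,0,16],[0,340,-328,-62,0,0,16],[0,356,-376,-62,0,0,16]],
])

```text
clock: 1.35
tool_pos: [0.4073, -0.1487, 0.3006]
eef_rot: [1.0, -0.011, -0.0, -0.0]
contact_force: [0.1, 0.0, 0.1]
opening: 0.004
finger_force: 0.0
```

```bash
python3 - <<'E'
from h import *
delta([(.41,.10,.30),(.42,.239,.25),(.42,.239,.055)],-.0226)
E
```

```text
t 1.35 pos [ 0.4073 -0.1487  0.3006] F [0.1 0.  0.1]
(0.41, 0.1, 0.3) -> [  -2.9 -248.7    0.6] [-0.01  0.02  0.01]
(0.42, 0.239, 0.25) -> [   4.  -387.9   50.6] [-0.01  0.02  0.01]
(0.42, 0.239, 0.055) -> [   4.1 -387.9  245.6] [-0.01  0.02  0.01]
```

Emit:
move_arm([
  [[0,0,-50,0,0,0,0],[0,0,-105,0,0,0,0],[0,0,-160,0,0,0,0],[0,0,-215,0,0,0,0],[0,0,-270,0,0,0,0],[0,2,-325,20,0,0,0],[0,4,-370,50,0,0,0],[0,4,-388,100,0,0,0],[0,4,-388,150,0,0,0],[0,4,-388,200,0,0,0]],
])

```text
clock: 2.6
tool_pos: [0.4202, 0.2378, 0.0991]
eef_rot: [1.0, -0.011, 0.0, -0.0]
contact_force: [0.7, 0.2, -0.5]
opening: 0.002
finger_force: 0.0
```

Emit:
move_arm([
  [[0,0,0,30,0,0,0],[0,0,0,46,0,0,0],[0,10,0,46,0,0,0],[0,20,0,46,0,0,0],[0,28,0,46,0,0,0],[0,34,0,46,0,0,0],[0,40,0,46,0,0,0],[0,46,0,46,0,0,0],[0,52,0,46,0,0,0],[0,58,0,46,0,0,0]],
])

```text
clock: 3.85
tool_pos: [0.4783, 0.236, 0.0546]
eef_rot: [1.0, -0.011, -0.0, 0.0]
contact_force: [-2.3, -0.2, 1.5]
opening: 0.003
finger_force: 0.8
```

Emit:
move_arm([
  [[0,6,0,0,0,0,0],[0,12,0,0,0,0,0],[0,18,0,0,0,0,0],[0,24,0,0,0,0,0],[0,30,0,0,0,0,0],[0,36,0,0,0,0,0],[0,41,0,0,0,0,0],[0,45,0,0,0,0,0],[0,48,0,0,0,0,0],[0,51,0,0,0,0,0]],
])

```text
clock: 5.1
tool_pos: [0.5293, 0.2349, 0.0547]
eef_rot: [1.0, -0.011, -0.0, 0.0]
contact_force: [-2.2, -0.6, 0.6]
opening: 0.005
finger_force: 0.8
```

Emit:
move_arm([
  [[0,2,0,0,0,0,0],[0,4,0,0,0,0,0],[0,5,0,0,0,0,0],[0,6,0,0,0,0,0],[0,7,0,0,0,0,0]],
])

```text
clock: 5.72
tool_pos: [0.5362, 0.2348, 0.0547]
eef_rot: [1.0, -0.011, -0.0, 0.0]
contact_force: [-0.7, -0.6, 0.1]
opening: 0.006
finger_force: 0.8
```

Emit:
move_arm([
  [[0,1,0,0,0,0,0],[0,2,0,0,0,0,0],[0,3,0,0,0,0,0]],
])

```text
clock: 6.1
tool_pos: [0.5393, 0.2347, 0.0547]
eef_rot: [1.0, -0.011, 0.0, 0.0]
contact_force: [-1.9, 0.2, -1.3]
opening: 0.005
finger_force: 0.8
```

Emit:
move_arm([
  [[0,1,0,0,0,0,0],[0,2,0,0,0,0,0],[0,3,0,0,0,0,0]],
])

```text
clock: 6.48
tool_pos: [0.5397, 0.2346, 0.0547]
eef_rot: [1.0, -0.011, -0.002, 0.001]
contact_force: [-8.7, -0.8, 7.2]
opening: 0.007
finger_force: 4.4
```

Emit:
move_arm([
  [[0,1,0,0,0,0,0],[0,1,0,0,0,0,0],[0,-10,0,0,0,0,0],[0,-35,0,0,0,0,0],[0,-70,0,0,0,0,0],[0,-80,20,0,0,0,0],[0,-80,60,0,0,0,0],[0,-80,100,0,0,0,0],[0,-80,127,0,0,0,0],[0,-74,127,0,0,0,0]],
])

```text
clock: 7.72
tool_pos: [0.4659, 0.1069, 0.0548]
eef_rot: [1.0, -0.013, 0.0, 0.001]
contact_force: [0.2, 1.0, 0.3]
opening: 0.004
finger_force: 0.0
```

Emit:
move_arm([
  [[0,6,0,0,0,0,0],[0,12,0,0,0,0,0],[0,18,0,0,0,0,0],[0,24,0,0,0,0,0],[0,30,0,0,0,0,0],[0,36,0,0,0,0,0],[0,42,0,0,0,0,0],[0,48,0,0,0,0,0],[0,54,0,0,0,0,0],[0,58,0,0,0,0,0]],
])

```text
clock: 8.98
tool_pos: [0.5238, 0.1079, 0.0547]
eef_rot: [1.0, -0.011, 0.0, 0.0]
contact_force: [-2.0, 0.4, 0.6]
opening: 0.008
finger_force: 0.8
```

Emit:
move_arm([
  [[0,3,0,0,0,0,0],[0,6,0,0,0,0,0],[0,8,0,0,0,0,0],[0,10,0,0,0,0,0],[0,11,0,0,0,0,0],[0,12,0,0,0,0,0],[0,13,0,0,0,0,0],[0,14,0,0,0,0,0]],
])

```text
clock: 9.98
tool_pos: [0.5369, 0.1076, 0.0547]
eef_rot: [1.0, -0.011, -0.001, 0.0]
contact_force: [-3.4, 0.9, 2.3]
opening: 0.005
finger_force: 2.0
```

Emit:
move_arm([
  [[0,1,0,0,0,0,0],[0,2,0,0,0,0,0],[0,3,0,0,0,0,0]],
])

```text
clock: 10.35
tool_pos: [0.5367, 0.1076, 0.0547]
eef_rot: [1.0, -0.011, -0.003, 0.001]
contact_force: [-10.9, 0.9, 8.1]
opening: 0.005
finger_force: 5.3
```

Emit:
move_arm([
  [[0,-10,0,0,0,0,0],[0,-35,0,0,0,0,0],[0,-60,0,-30,0,0,0],[0,-60,0,-85,0,0,0],[0,-60,0,-140,0,0,0],[0,-60,0,-195,0,0,0],[0,-60,0,-250,0,0,0],[0,-50,40,-260,0,0,0],[0,-40,90,-260,0,0,0],[0,-30,140,-260,0,0,0]],
])

```text
clock: 11.6
tool_pos: [0.5083, -0.0334, 0.3154]
eef_rot: [1.0, -0.011, 0.002, 0.0]
contact_force: [0.9, -0.4, 0.1]
opening: 0.002
finger_force: 0.0
```

```bash
python3 - <<'E'
from h import *
box=[.6022,-.2039,.0968]
def P(a,d=.135,off=.0095):
    return tuple(w(box,[(.075-d*np.cos(a)+.005*np.sin(a)+off,0,.0805+d*np.sin(a)+.005*np.cos(a))])[0].round(4))
p=P(1.25)
delta([(p[0],p[1],.31)]+[P(a) for a in(1.25,1.1,1.0,.8,.6,.4,.2,.1,0)],.0968)
E
```

```text
t 11.6 pos [ 0.5083 -0.0334  0.3154] F [ 0.9 -0.4  0.1]
(np.float64(0.6487), np.float64(-0.1994), 0.31) -> [144.1 162.8   6. ] [ 0.04 -0.19 -6.84]
(np.float64(0.6487), np.float64(-0.1994), np.float64(0.2102)) -> [143.8 162.7 105.8] [ 0.04 -0.19 -6.84]
(np.float64(0.6298), np.float64(-0.2012), np.float64(0.2031)) -> [124.9 165.  112.8] [ 0.04 -0.19 -6.84]
(np.float64(0.6179), np.float64(-0.2024), np.float64(0.1968)) -> [113.  166.4 119.1] [ 0.04 -0.19 -6.84]
(np.float64(0.5963), np.float64(-0.2045), np.float64(0.1808)) -> [ 91.4 169.  135. ] [ 0.04 -0.19 -6.84]
(np.float64(0.5782), np.float64(-0.2062), np.float64(0.1609)) -> [ 73.3 171.1 154.8] [ 0.04 -0.19 -6.84]
(np.float64(0.5645), np.float64(-0.2076), np.float64(0.1377)) -> [ 59.5 172.8 178. ] [ 0.04 -0.19 -6.84]
(np.float64(0.5556), np.float64(-0.2084), np.float64(0.1122)) -> [ 50.6 173.8 203.5] [ 0.04 -0.19 -6.84]
(np.float64(0.5531), np.float64(-0.2087), np.float64(0.099)) -> [ 48.  174.1 216.7] [ 0.04 -0.19 -6.84]
(np.float64(0.5519), np.float64(-0.2088), np.float64(0.0855)) -> [ 46.8 174.3 230.2] [ 0.04 -0.19 -6.84]
```

Emit:
move_arm([
  [[0,36,40,6,0,0,-3],[0,72,81,6,0,0,-7],[0,108,122,6,0,0,-7],[0,148,163,6,0,0,-7],[0,148,163,40,0,0,-7],[0,148,163,75,0,0,-7],[0,144,163,106,0,0,-7]],
])

```text
clock: 12.48
tool_pos: [0.648, -0.1985, 0.2073]
eef_rot: [0.999, 0.05, 0.001, 0.0]
contact_force: [-0.3, -0.1, 0.0]
opening: 0.007
finger_force: 0.0
```

```bash
python3 - <<'E'
from h import *
import cv2
a=r.snapshot("top")[160:330,160:480,::-1];b=r.snapshot("scene")[80:330,230:480,::-1]
f=lambda i,k:cv2.resize(i,k,interpolation=cv2.INTER_CUBIC)
cv2.imwrite("pics/c1.png",np.hstack([f(a,(480,255)),f(b,(255,255))]))
box=[.6022,-.2039,.0968]
def P(a,d=.135,off=.0095):
    return tuple(map(float,w(box,[(.075-d*np.cos(a)+.005*np.sin(a)+off,0,.0805+d*np.sin(a)+.005*np.cos(a))])[0].round(4)))
delta([P(a) for a in(1.1,1.05,1.0,.9,.8,.7,.6,.5,.4,.3,.2,.1,0)],.0968)
E
```

```text
t 12.57 pos [ 0.645  -0.1981  0.2051] F [-0.4  0.8 -0.4]
(0.6298, -0.2012, 0.2031) -> [-15.4   1.5   2.1] [-0.06  0.38  0.15]
(0.6238, -0.2018, 0.2001) -> [-21.4   1.5   5.1] [-0.06  0.38  0.15]
(0.6179, -0.2024, 0.1968) -> [-27.3   1.6   8.4] [-0.06  0.38  0.15]
(0.6067, -0.2035, 0.1894) -> [-38.5   1.5  15.9] [-0.06  0.38  0.15]
(0.5963, -0.2045, 0.1808) -> [-48.9   1.5  24.6] [-0.06  0.38  0.15]
(0.5867, -0.2054, 0.1713) -> [-58.5   1.5  34.2] [-0.06  0.38  0.15]
(0.5782, -0.2062, 0.1609) -> [-67.    1.4  44.6] [-0.06  0.38  0.15]
(0.5708, -0.207, 0.1496) -> [-74.4   1.5  56. ] [-0.06  0.38  0.15]
(0.5645, -0.2076, 0.1377) -> [-80.6   1.5  67.9] [-0.06  0.38  0.15]
(0.5594, -0.2081, 0.1252) -> [-85.6   1.5  80.4] [-0.06  0.38  0.15]
(0.5556, -0.2084, 0.1122) -> [-89.4   1.4  93.5] [-0.06  0.38  0.15]
(0.5531, -0.2087, 0.099) -> [-91.8   1.5 106.7] [-0.06  0.38  0.15]
(0.5519, -0.2088, 0.0855) -> [-92.9   1.5 120.2] [-0.06  0.38  0.15]
```

View pics/c1.png

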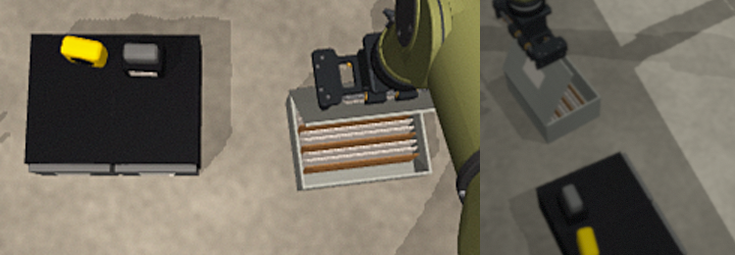

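Both drawers show shut (the fronts line up at row 170 of the crop, cabinet left). The fingers hang behind the lid's outer face, clear of it. Now I follow the lid's arc down.

Emit:
move_arm([
  [[0,-8,1,0,0,0,0],[0,-15,1,2,0,0,0],[0,-21,1,5,0,0,0],[0,-27,1,8,0,0,0],[0,-33,1,12,0,0,0],[0,-38,1,16,0,0,0],[0,-44,1,20,0,0,0],[0,-49,1,25,0,0,0],[0,-54,1,29,0,0,0],[0,-59,1,34,0,0,0]],
])

```text
clock: 13.82
tool_pos: [0.5888, -0.2046, 0.1744]
eef_rot: [0.999, 0.05, 0.0, 0.0]
contact_force: [0.8, 0.7, 1.1]
opening: 0.006
finger_force: 0.5
```

Emit:
move_arm([
  [[0,-5,0,7,0,0,0],[0,-11,0,14,0,0,0],[0,-15,0,20,0,0,0],[0,-18,0,26,0,0,0],[0,-21,0,32,0,0,0],[0,-24,0,38,0,0,0],[0,-27,0,44,0,0,0],[0,-29,0,50,0,0,0],[0,-31,0,56,0,0,0],[0,-33,0,62,0,0,0]],
])

```text
clock: 15.08
tool_pos: [0.5563, -0.2079, 0.1124]
eef_rot: [0.999, 0.05, 0.0, 0.0]
contact_force: [1.4, -0.0, -0.1]
opening: 0.006
finger_force: 0.4
```

Emit:
move_arm([
  [[0,-1,0,5,0,0,0],[0,-2,0,10,0,0,0],[0,-3,0,14,0,0,0],[0,-3,0,17,0,0,0],[0,-4,0,20,0,0,0],[0,-4,0,22,0,0,0],[0,-4,0,24,0,0,0]],
])

```text
clock: 15.95
tool_pos: [0.5519, -0.2084, 0.0886]
eef_rot: [0.999, 0.05, -0.0, 0.0]
contact_force: [-0.7, -0.2, 0.6]
opening: 0.005
finger_force: 0.3
```

Emit:
move_arm([
  [[0,0,0,1,0,0,0],[0,0,0,2,0,0,0],[0,0,0,3,0,0,0],[0,0,0,4,0,0,0],[0,0,0,4,0,0,0]],
])

```text
clock: 16.58
tool_pos: [0.552, -0.2085, 0.0859]
eef_rot: [0.999, 0.05, 0.0, 0.0]
contact_force: [-3.8, 0.9, 10.4]
opening: 0.005
finger_force: 5.1
```

Emit:
move_arm([
  [[0,0,0,1,0,0,0],[0,0,0,1,0,0,0],[0,0,0,-6,0,0,0],[0,0,0,-25,0,0,0],[0,0,0,-70,0,0,0],[0,0,0,-120,0,0,0],[0,0,0,-170,0,0,0],[0,-50,0,-200,0,0,0],[0,-90,30,-210,0,0,0],[0,-130,60,-210,0,0,0]],
])

```text
clock: 17.82
tool_pos: [0.4284, -0.2819, 0.296]
eef_rot: [0.999, 0.05, 0.001, 0.001]
contact_force: [0.1, -0.4, 0.3]
opening: 0.003
finger_force: 0.0
```

```bash
python3 - <<'E'
from h import *
import cv2
a=r.snapshot("top")[160:330,60:570,::-1];b=r.snapshot("scene")[60:440,230:520,::-1]
f=lambda i,k:cv2.resize(i,k,interpolation=cv2.INTER_CUBIC)
b=f(b,(290,380)); a=f(a,(510,170))
cv2.imwrite("pics/c2.png",np.hstack([np.vstack([a,np.zeros((210,510,3),np.uint8)]),b]))
E
```

```text
(no output)
```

View pics/c2.png

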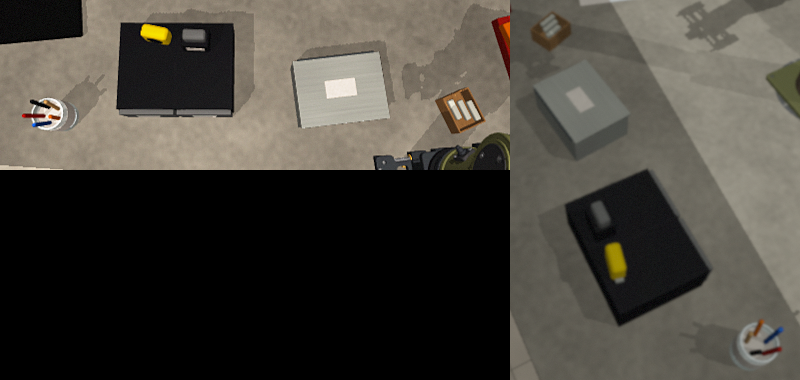

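The final picture shows the lid lying flat on the box (340,90) and both drawer fronts flush (row 112). The jar, carton, tape and stamp haven't moved, and the hand is clear.

Emit:
move_arm([
  [[0,0,0,0,0,0,0],[0,0,0,0,0,0,0],[0,0,0,0,0,0,0]],
])

```text
clock: 18.3
tool_pos: [0.4298, -0.2799, 0.2946]
eef_rot: [0.999, 0.051, 0.0, -0.0]
contact_force: [-0.0, -0.4, -0.3]
opening: 0.007
finger_force: 0.0
```

```bash
python3 -c "
from plant import r
print(r.finish_job())"
```

```text
the job is handed in; nothing more can be done
None
```

Both drawers and the receipt-box lid are shut, the other items still stand where they were, the hand is clear, and I handed the job in at about 18 s; no verdict was returned.

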